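# Feel along the bite rim

### The arm

A 6-joint arm with a two-finger parallel gripper is mounted at the origin on a cart in front of the work surface, level with it; the furniture and walls round the work are solid. World frame = base frame: x ahead of the robot, y to its left, z up, the work surface at z = 0. Lengths are in mm, angles in degrees, forces in N, time in s.
With the tool pointing down it reaches from about 350 to 950 mm from the base axis. Payload 17.4 kg.
Tool frame: the origin (TCP) lies midway between the tips of the shut fingers; the grasp point (between the pads) lies 19 mm behind it; z points along the fingers, y is the line along which they close (so a half turn about z gives the same grasp; the last joint's range is limited). The gripper opens to 93 mm and grips with 3 to 60 N. Pads are 15 mm wide; open, the fingers measure 128 mm over their backs; the gripper's body (75 mm by 188 mm) begins 65 mm behind the grasp point.
Start: joints at [66.475, 6.646, 82.598, -0, 90.757, -2.166], TCP at [245.86, 628.637, 180.146] pointing down, gripper open.
Joint ranges: [-162.19, 162.19], [-47.58, 125.68], [4.15, 143.07], [-65.23, 245.23], [0.69, 171.88], [-170.13, 170.13]. Speed limits (degrees/s): [108.29, 108.29, 127.2, 180, 180, 180].

### API

Orientations are given as a 3x3 rotation matrix whose columns are the frame's x, y, z axes.
In Python, from bench import arm, read_camera, order gives the robot as it stands.
- The arm moves only by the tool apply_moves, never from a script. Its argument "deltas" is a list that holds one entry, the list of rows, each a list of 4 numbers: the shift along the tool's x, y, z in m, then the turn about the tool's z in degrees. A call has 1 to 12 rows; each row shifts and turns the commanded pose from where the row before left it, along the tool's axes as they then stand; what a row does not reach is not made up. A row lasts 1/12 s, in which the tool goes at most 41.7 mm and 7.16 degrees, less where a joint would pass 70% of its speed; a pose out of reach is approached as far as the arm can. A call with a gripper value outside its range is refused whole. "jaw" is the opening, from 0 (shut) to 1 (fully open), set as the call begins (left out, the last holds). The fingers move at their own pace and stop on an object; "squeeze" is the grip in N (left out, the last holds). Time passes only in rows, so rows that do not move let the fingers close. It gives the time, the measured TCP pose, the force, the opening and the grip force at its end, in the units of the state.
- arm.observe(): the state, without advancing time (a new reading comes with each control period).
- read_camera(name): name is "scene" or "side" or "wrist"; returns a dict with "frame" (480x640x3 uint8, blue, green, red), "fov_y" (degrees; the focal length in pixels is half the picture's height over the tangent of half this angle, whatever the lens; pixels are square), "cx", "cy" (the principal point, pixels), "T" (4x4, takes a point from camera to world coordinates). Camera axes: x right, y down, z forward; pixel columns grow to the right and rows downward; lengths in mm; the calibration is good to about 2 mm. A picture is of the moment at which its call begins. There is no depth.
- order.hand_in(): hands the job in; it is judged then, once.
The state is a dict: "t": time; "q": joint angles; "joint_velocities": joint speeds; "joint_efforts": joint torques, N m; "tool_pos": TCP position; "ee_rot": TCP orientation; "ft_force": force on the tool from outside, world axes, zero at the start; "moment": the same for the moment, N m; "grip_width": finger opening in mm; "grasp_force": force on a finger pad.
Only numpy, scipy, OpenCV 4.12 (cv2) and the standard library are available. Lean on these libraries where they do the work, as an engineer would, in place of code of your own. Each camera call takes 0.05 s, during which the arm holds its last target. There are 200 camera calls.

### The job

Check the wax bite rim on the sprung model holder for high spots by feel: set the fingertips lightly on top of the end of the horseshoe beside the knurled lock screw and run them along the rim, round the bend to the other end, resting on each of its seven lengths in turn so that the sprung table gives a little but is never pushed to its stop. The program finishes while holding: leave the fingertips resting still on the last length, table slightly down. Grip nothing, do not bump the holder hard, and leave the loose things around it where they are.

Things in the scene. Friction and masses are not known exactly. Their poses are not given: they have to be found in the camera images.
- holder: Fixed model holder: round grey foot 184 mm across and 12 mm high on the bench, a sprung round table above it with a pale plaster jaw cast (122 mm wide) fixed on top. Origin at the centre of the foot's underside. +x points from the closed bend of the horseshoe to its open end, +y to the leg where the rim starts. z up.
- lock_screw (a point): Centre of the top of the small upright lock screw with a round knurled steel head (17 mm across), fixed on the foot just behind the start end of the rim, 56 mm above the bench. It only marks the start; nothing is done with it.
- bend_centre (a point): Centre of the horseshoe's bend, at the height of the untouched rim's top, 70 mm above the bench. The pink wax bite rim is a horseshoe 12 mm wide with a flat level top, the highest part of the holder: bend of 45 mm radius (middle line), then two straight legs 45 mm long, 100 mm apart at their ends, 221 mm along the middle line in all.
- table (a joint): How far the sprung table (with cast and rim) is pressed straight down, m: 0 untouched, grows downward, hard stop at 0.012. It begins to give at about 1 N; then about 0.45 N more per mm (about 6.4 N at the stop). It springs back up when released.
- rim_1: Length 1 of the seven 32 mm lengths of the wax rim, which follow each other without a gap or step, divided by six thin scribed lines (the start: the end of the horseshoe beside the knurled lock screw). Origin on the middle of its top surface, on the rim's middle line; the free end of the rim lies 16 mm farther out along the leg.
- rim_2: Length 2 of the seven 32 mm lengths of the wax rim, which follow each other without a gap or step, divided by six thin scribed lines. Origin on the middle of its top surface, on the rim's middle line.
- rim_3: Length 3 of the seven 32 mm lengths of the wax rim, which follow each other without a gap or step, divided by six thin scribed lines. Origin on the middle of its top surface, on the rim's middle line.
- rim_4: Length 4 of the seven 32 mm lengths of the wax rim, which follow each other without a gap or step, divided by six thin scribed lines (the middle of the bend). Origin on the middle of its top surface, on the rim's middle line.
- rim_5: Length 5 of the seven 32 mm lengths of the wax rim, which follow each other without a gap or step, divided by six thin scribed lines. Origin on the middle of its top surface, on the rim's middle line.
- rim_6: Length 6 of the seven 32 mm lengths of the wax rim, which follow each other without a gap or step, divided by six thin scribed lines. Origin on the middle of its top surface, on the rim's middle line.
- rim_7: Length 7 of the seven 32 mm lengths of the wax rim, which follow each other without a gap or step, divided by six thin scribed lines (the far end of the horseshoe, away from the lock screw). Origin on the middle of its top surface, on the rim's middle line; the free end of the rim lies 16 mm farther out along the leg.
- canine: Loose carved practice tooth with one pointed cusp on a square foot, 24x24 mm, 58 mm tall, upright; origin under its centre. Bystander.
- wax_block: Loose pale carving block, 22x46x24 mm, flat on the bench; origin under its centre. Bystander.
- eraser_block: Loose eraser in a sleeve, 19x42x12 mm, flat on the bench; origin under its centre. Bystander.
- tape: Loose roll of masking tape lying flat, 100 mm across, 19 mm high; origin under its centre. Bystander.

How it is judged (in metres and radians):
On the way, in this order (a step that is already met when the one before it is completed fails the run):
1. the fingertips press lightly on length 1 of the rim from above (contact force between the fingers and rim_1 above 0.2 N and value of joint table above 0.0007 m), for 0.03 s.
2. the fingertips press lightly on length 2 of the rim from above, having left length 1 (contact force between the fingers and rim_2 above 0.2 N and value of joint table above 0.0007 m and not (contact force between the fingers and rim_1 above 0.2 N)), for 0.03 s.
3. the fingertips press lightly on length 3 of the rim from above, having left length 2 (contact force between the fingers and rim_3 above 0.2 N and value of joint table above 0.0007 m and not (contact force between the fingers and rim_2 above 0.2 N)), for 0.03 s.
4. the fingertips press lightly on length 4 of the rim from above, having left length 3 (contact force between the fingers and rim_4 above 0.2 N and value of joint table above 0.0007 m and not (contact force between the fingers and rim_3 above 0.2 N)), for 0.03 s.
5. the fingertips press lightly on length 5 of the rim from above, having left length 4 (contact force between the fingers and rim_5 above 0.2 N and value of joint table above 0.0007 m and not (contact force between the fingers and rim_4 above 0.2 N)), for 0.03 s.
6. the fingertips press lightly on length 6 of the rim from above, having left length 5 (contact force between the fingers and rim_6 above 0.2 N and value of joint table above 0.0007 m and not (contact force between the fingers and rim_5 above 0.2 N)), for 0.03 s.
7. the fingertips press lightly on length 7 of the rim from above, having left length 6 (contact force between the fingers and rim_7 above 0.2 N and value of joint table above 0.0007 m and not (contact force between the fingers and rim_6 above 0.2 N)), for 0.03 s.
At the end, for the whole second after the job is handed in: The fingertips still rest on length 7 of the rim (more than 0.2 N) with the sprung table 0.7 to 10.5 mm down, and the four bystanders stand within 15 mm of where they were (contact force between the fingers and rim_7 above 0.2 N and value of joint table between 0.0007 and 0.0105 m and distance of each of canine, wax_block, eraser_block, tape from where it was at the start of the episode below 0.015 m); the arm keeps its last pose, push and grip.
It fails at once if the rim is pressed so hard that the sprung table reaches its stop (10.5 mm down) (value of joint table above 0.0105 m).
It fails at once if the holder, cast or rim is bumped hard (over 25 N) (contact force between any of the fingers, the arm and holder above 25 N).
It fails at once if a bystander is moved over 15 mm, lifted or tipped (distance of any of canine, wax_block, eraser_block, tape from where it was at the start of the episode above 0.015 m or angle between any of canine, wax_block, eraser_block, tape's own z axis and vertical above 0.3 rad).
It also fails if it takes over 40 s, if anything falls off the work surface, if the arm or the gripper's body presses on something with over 40 N, if the wrist force passes 120 N, or if a joint passes its speed limit or range.

## Working session

There is one attempt and no reset: what is moved stays moved. The work goes in short steps, Python scripts to look and compute and a tool call to move; the robot and the scene stay as the last step left them, time stands still between calls to the robot, and variables do not carry over. Pictures are saved under pics/ and viewed, at most 10 in all, crops included, and the job is handed in when it is done.

Besides the shell and the picture viewer there is one more tool, called after "Emit:" by a JSON object that holds its "fn" and its "kwargs". apply_moves: Moves the arm, as the interface text tells. Its arguments: {"type":"object","properties":{"deltas":{"type":"array"},"jaw":{"type":"number"},"squeeze":{"type":"number"}},"required":["deltas"]}

```bash
mkdir -p pics
python3 - <<'E'
from bench import arm, read_camera
import cv2,json
s=arm.observe(); print(s)
for n in ("scene","side","wrist"):
    c=read_camera(n); cv2.imwrite(f"pics/{n}0.png",c["frame"]); print(n,c["fov_y"],c["cx"],c["cy"],c["T"])
E
```

```text
{'t': 0.0, 'q': array([ 6.64736206e+01,  6.67420238e+00,  8.26354992e+01, -7.04455753e-04,
        9.07551882e+01, -2.16588016e+00]), 'joint_velocities': array([-0.01554712,  0.00399958,  0.10627793, -0.0305732 , -0.1146096 ,
        0.03126845]), 'joint_efforts': array([-6.01722695e-05, -7.21261239e+01, -6.22607160e+01,  7.79298088e-02,
        2.37934745e-02, -1.70623148e-04]), 'tool_pos': array([245.77572217, 628.40639983, 179.40695799]), 'ee_rot': array([[-9.31307084e-01,  3.64234705e-01, -4.40805409e-04],
       [ 3.64234971e-01,  9.31306500e-01, -1.04330680e-03],
       [ 3.05163982e-05, -1.13219576e-03, -9.99999359e-01]]), 'ft_force': array([-0.4836459 , -0.08342803, -0.42412999]), 'moment': array([0.0245616 , 0.02276761, 0.00895016]), 'grasp_force': 0.0, 'grip_width': 93.07162762881612}
scene 48.56222830011879 315.7785383206028 238.4586145501104 [[-9.07503893e-01 -2.88671130e-01  3.05132206e-01  2.49169698e+02]
 [-4.20042821e-01  6.22212040e-01 -6.60618049e-01  6.05528896e+02]
 [ 8.44426310e-04 -7.27682044e-01 -6.85914084e-01  7.73174419e+02]
 [ 0.00000000e+00  0.00000000e+00  0.00000000e+00  1.00000000e+00]]
side 50.69968724087731 322.2656925919288 240.077710941573 [[ 8.35064832e-01 -2.18072836e-01  5.05085106e-01 -1.10940782e+01]
 [-5.50042253e-01 -3.12643658e-01  7.74407815e-01 -9.46050463e+02]
 [-1.09656531e-02 -9.24498881e-01 -3.81026998e-01  5.15320623e+02]
 [ 0.00000000e+00  0.00000000e+00  0.00000000e+00  1.00000000e+00]]
wrist 63.821659503671974 317.4705725162299 237.26114336894796 [[ 3.63877939e-01  8.90929748e-01  2.71729701e-01  1.69711199e+02]
 [ 9.31445642e-01 -3.47621849e-01 -1.07554949e-01  6.58447863e+02]
 [-1.36472263e-03  2.92238319e-01 -9.56344552e-01  3.85570549e+02]
 [ 0.00000000e+00  0.00000000e+00  0.00000000e+00  1.00000000e+00]]
```

View pics/scene0.png

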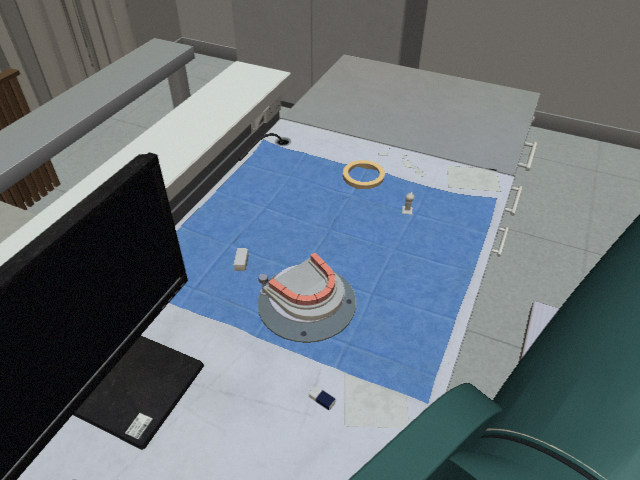

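View pics/side0.png

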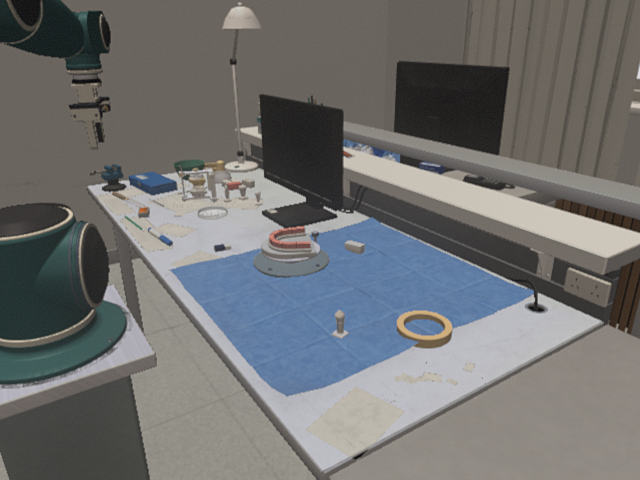

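The scene view shows the pink rim at about (270–335, 255–303), with the lock screw at (263,278) beside the left leg's end. The tape is at (364,174), the canine at (408,203), the wax block at (241,259) and the eraser at (322,398). In the side view the rim is at (270–318, 228–248). I'll measure a coarse pose first, then move the wrist over it.

```bash
cat > h.py <<'E'
import numpy as np,cv2
from bench import arm,read_camera
def cast(c,uv,z):
    uv=np.atleast_2d(uv).astype(float); f=240/np.tan(np.radians(c["fov_y"]/2))
    d=np.c_[(uv[:,0]-c["cx"])/f,(uv[:,1]-c["cy"])/f,np.ones(len(uv))]@c["T"][:3,:3].T
    o=c["T"][:3,3]; return o+d*((z-o[2])/d[:,2])[:,None]
def pink(im):
    h=cv2.cvtColor(im,cv2.COLOR_BGR2HSV); 
    m=((h[...,0]<12)|(h[...,0]>170))&(h[...,1]>85)&(h[...,2]>120)
    n,l,s,_=cv2.connectedComponentsWithStats(cv2.morphologyEx(m.astype(np.uint8),cv2.MORPH_CLOSE,np.ones((5,5))))
    return m,l,s,h
E
python3 - <<'E'
from h import *
c=read_camera("scene"); m,l,s,h=pink(c["frame"])
print(s[s[:,4]>80])
m[:240]=0;m[320:]=0;m[:,:250]=0;m[:,350:]=0
v,u=np.nonzero(m); V=h[...,2][m]; print(np.histogram(V,10))
P=cast(c,np.c_[u,v],70)[V>np.percentile(V,30)]
print("rect",cv2.minAreaRect(P[:,:2].astype(np.float32)),P.mean(0))
print("screw",cast(c,[263,278],56))
print("otherend,bystanders",cast(c,[[315,258]],70),cast(c,[[241,259],[322,398],[364,174],[408,212]],5))
E
```

```text
[[     0      0    640    480 306575]
 [   269    253     66     52    625]]
(array([ 12,  10,  22,  10,  16,  11,  18,  33,  58, 428]), array([121. , 130.9, 140.8, 150.7, 160.6, 170.5, 180.4, 190.3, 200.2,
       210.1, 220. ]))
rect ((528.83544921875, 31.338714599609375), (108.18045043945312, 88.44322967529297), 66.88028717041016) [523.93957752  37.06753623  70.        ]
screw [[611.30894098  50.55457742  56.        ]]
otherend,bystanders [[541.09530839 -23.15333629  70.        ]] [[ 702.61610781  -15.73322119    5.        ]
 [ 425.85208632  198.60735093    5.        ]
 [ 580.58082426 -389.37874185    5.        ]
 [ 440.95598943 -298.40266718    5.        ]]
```

```bash
cat >> h.py <<'E'
def rows(wps,pos,yaw,n):
    """wps: list of (x,y,z,yaw) ; n rows per segment -> rounded tool-frame rows (tool pointing down)"""
    out=[];p=np.array(pos,float);y=yaw
    for w,k in zip(wps,n):
        d=(np.array(w[:3])-p)/k; dy=(w[3]-y)/k
        for i in range(k):
            t=p+d if i<k-1 else np.array(w[:3],float)
            a=np.radians(y); e=t-p
            r=[round((e[0]*np.cos(a)+e[1]*np.sin(a))/1000,4),round((e[0]*np.sin(a)-e[1]*np.cos(a))/1000,4),round(-e[2]/1000,4),round(-dy,2)]
            out.append(r)
            ex,ey=r[0]*1000,r[1]*1000
            p=p+np.array([ex*np.cos(a)+ey*np.sin(a),ex*np.sin(a)-ey*np.cos(a),-r[2]*1000]); y-=r[3]
    return out,p,y
def st():
    s=arm.observe(); R=s["ee_rot"]; return s,np.array(s["tool_pos"]),np.degrees(np.arctan2(R[1,0],R[0,0]))
def show(r):
    for i in range(0,len(r),12): print([r[i:i+12]])
E
python3 - <<'E'
from h import *
c=read_camera("scene"); 
print("mon base",cast(c,[[203,365],[140,337],[140,445],[75,415]],5).round())
c=read_camera("side")
print(cast(c,[[263,213],[335,210],[310,225]],5).round())
print("mon bottom corners h~60",cast(c,[[262,190],[341,210]],80).round())
s,p,y=st()
r,p,y=rows([(400,330,260,50),(560,-10,215,-28)],(245.9,628.6,180.1),158.6,[16,12]); show(r);print(p,y)
E
```

```text
mon base [[633. 227.   5.]
 [765. 225.   5.]
 [640. 383.   5.]
 [763. 387.   5.]]
[[636. 376.   5.]
 [832. 272.   5.]
 [699. 205.   5.]]
mon bottom corners h~60 [[634. 369.  80.]
 [721.  84.  80.]]
[[[np.float64(-0.0158), np.float64(-0.0139), np.float64(-0.005), 6.79], [np.float64(-0.0173), np.float64(-0.0119), np.float64(-0.005), 6.79], [np.float64(-0.0186), np.float64(-0.0098), np.float64(-0.005), 6.79], [np.float64(-0.0196), np.float64(-0.0075), np.float64(-0.005), 6.79], [np.float64(-0.0204), np.float64(-0.0051), np.float64(-0.005), 6.79], [np.float64(-0.0208), np.float64(-0.0027), np.float64(-0.005), 6.79], [np.float64(-0.021), np.float64(-0.0002), np.float64(-0.005), 6.79], [np.float64(-0.0209), np.float64(0.0023), np.float64(-0.005), 6.79], [np.float64(-0.0205), np.float64(0.0047), np.float64(-0.005), 6.79], [np.float64(-0.0198), np.float64(0.0071), np.float64(-0.005), 6.79], [np.float64(-0.0188), np.float64(0.0094), np.float64(-0.005), 6.79], [np.float64(-0.0175), np.float64(0.0116), np.float64(-0.005), 6.79]]]
[[[np.float64(-0.016), np.float64(0.0135), np.float64(-0.005), 6.
[... 383 characters left out ...]
.0307), np.float64(0.0038), 6.5], [np.float64(-0.0029), np.float64(0.0312), np.float64(0.0038), 6.5], [np.float64(0.0007), np.float64(0.0313), np.float64(0.0038), 6.5], [np.float64(0.0042), np.float64(0.031), np.float64(0.0038), 6.5], [np.float64(0.0077), np.float64(0.0304), np.float64(0.0038), 6.5], [np.float64(0.0111), np.float64(0.0293), np.float64(0.0038), 6.5]]]
[[[np.float64(0.0143), np.float64(0.0278), np.float64(0.0038), 6.5], [np.float64(0.0174), np.float64(0.026), np.float64(0.0038), 6.5], [np.float64(0.0202), np.float64(0.0239), np.float64(0.0038), 6.5], [np.float64(0.0229), np.float64(0.0215), np.float64(0.0032), 6.5]]]
[559.98236866  -9.98600867 215.        ] -28.040000000000028
```

Emit:
{"fn": "apply_moves", "kwargs": {"deltas": [[[-0.016, -0.014, -0.005, 6.8], [-0.017, -0.012, -0.005, 6.8], [-0.019, -0.01, -0.005, 6.8], [-0.02, -0.0075, -0.005, 6.8], [-0.02, -0.005, -0.005, 6.8], [-0.021, -0.003, -0.005, 6.8], [-0.021, 0, -0.005, 6.8], [-0.021, 0.002, -0.005, 6.8], [-0.02, 0.005, -0.005, 6.8], [-0.02, 0.007, -0.005, 6.8], [-0.019, 0.009, -0.005, 6.8], [-0.0175, 0.0115, -0.005, 6.8]]], "jaw": 0, "squeeze": 10}}

```text
t: 1.3
tool_pos: [361.2, 402.8, 240.5]
ee_rot: [[0.23, 0.973, 0.0], [0.973, -0.23, 0.0], [0.0, 0.0, -1.0]]
ft_force: [1.0, -0.2, 0.3]
grip_width: 17.7
grasp_force: 0.0
```

Emit:
{"fn": "apply_moves", "kwargs": {"deltas": [[[-0.016, 0.0135, -0.005, 6.8], [-0.014, 0.0155, -0.005, 6.8], [-0.0125, 0.017, -0.005, 6.8], [-0.01, 0.018, -0.005, 6.8], [-0.013, 0.0285, 0.004, 6.5], [-0.01, 0.0295, 0.004, 6.5], [-0.0065, 0.0305, 0.004, 6.5], [-0.003, 0.031, 0.004, 6.5], [0.001, 0.031, 0.004, 6.5], [0.004, 0.031, 0.004, 6.5], [0.0075, 0.0305, 0.004, 6.5], [0.011, 0.0295, 0.004, 6.5]]]}}

```text
t: 2.3
tool_pos: [505.2, 101.5, 228.1]
ee_rot: [[0.999, -0.043, 0.0], [-0.043, -0.999, 0.0], [0.0, -0.0, -1.0]]
ft_force: [1.0, 0.7, 0.0]
grip_width: 0.6
grasp_force: 0.0
```

Emit:
{"fn": "apply_moves", "kwargs": {"deltas": [[[0.0145, 0.028, 0.004, 6.5], [0.0175, 0.026, 0.004, 6.5], [0.02, 0.024, 0.004, 6.5], [0.023, 0.0215, 0.003, 6.5], [0.02, 0, 0, 0], [0.02, 0, 0, 0], [0, 0, 0, 0], [0, 0, 0, 0]]]}}

```text
t: 2.97
tool_pos: [593.6, -29.9, 212.6]
ee_rot: [[0.881, -0.473, -0.001], [-0.473, -0.881, 0.0], [-0.001, 0.0, -1.0]]
ft_force: [0.1, 0.3, -0.2]
grip_width: 0.7
grasp_force: 0.0
```

Run:
```python
from h import *
c=read_camera("wrist"); cv2.imwrite("pics/w1.png",c["frame"]); s,p,y=st(); print(s["t"],p,y,s["q"],s["grip_width"],s["ft_force"])
m,l,st_,h=pink(c["frame"]); print(st_[st_[:,4]>100])
```

```text
3.0167 [593.23116497 -29.46701437 212.89172442] -28.17222979237099 [-5.30715190e+00 -3.80797961e+00  9.02305631e+01  5.07808927e-03
  9.36155386e+01  1.12865393e+02] 0.5772882623644089 [-0.63217445  0.04346563 -0.43103269]
[[     0      0    640    480 307120]]
```

View pics/w1.png

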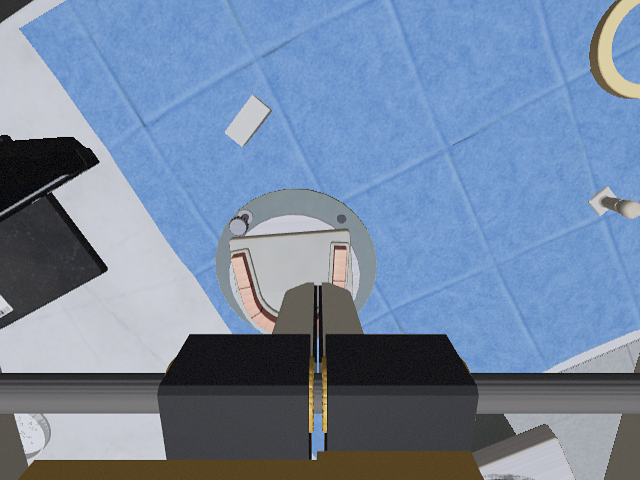

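The wrist picture shows the lock screw at (239,226) and the leg ends at about (240,250) and (341,245). The fingers hide the bend, so I'll back off 130 mm along tool −x.

Emit:
{"fn": "apply_moves", "kwargs": {"deltas": [[[-0.03, 0, 0, 0], [-0.04, 0, 0, 0], [-0.04, 0, 0, 0], [-0.02, 0, 0, 0], [0, 0, 0, 0], [0, 0, 0, 0]]]}}

```text
t: 3.52
tool_pos: [478.1, 32.6, 214.0]
ee_rot: [[0.882, -0.47, 0.002], [-0.47, -0.882, 0.0], [0.002, -0.001, -1.0]]
ft_force: [0.3, 0.5, -0.1]
grip_width: 0.2
grasp_force: 0.0
```

Run:
```python
from h import *
c=read_camera("wrist"); f=c["frame"]; cv2.imwrite("pics/w2.png",f); s,p,y=st(); print(s["t"],p,y)
import pickle; pickle.dump(c,open("w2.pkl","wb"))
h=cv2.cvtColor(f,cv2.COLOR_BGR2HSV)
print(cast(c,[320,240],70))
for b in [(0,3),(3,6),(6,9),(9,12),(12,16),(16,22)]:
  for lo,hi in [(30,50),(50,75),(75,100),(100,160)]:
    m=(h[...,0]>=b[0])&(h[...,0]<b[1])&(h[...,1]>=lo)&(h[...,1]<hi)&(h[...,2]>120); print(b,lo,m.sum(),end="; ")
```

```text
3.5667 [478.70778935  32.15753849 213.70038883] -28.097586493701133
[[452.16203755  43.70850061  70.        ]]
(0, 3) 30 20; (0, 3) 50 2; (0, 3) 75 0; (0, 3) 100 0; (3, 6) 30 30; (3, 6) 50 28; (3, 6) 75 24; (3, 6) 100 61; (6, 9) 30 14; (6, 9) 50 225; (6, 9) 75 95; (6, 9) 100 6; (9, 12) 30 1217; (9, 12) 50 351; (9, 12) 75 0; (9, 12) 100 0; (12, 16) 30 1287; (12, 16) 50 1; (12, 16) 75 0; (12, 16) 100 0; (16, 22) 30 141; (16, 22) 50 1; (16, 22) 75 7; (16, 22) 100 364;
```

View pics/w2.png

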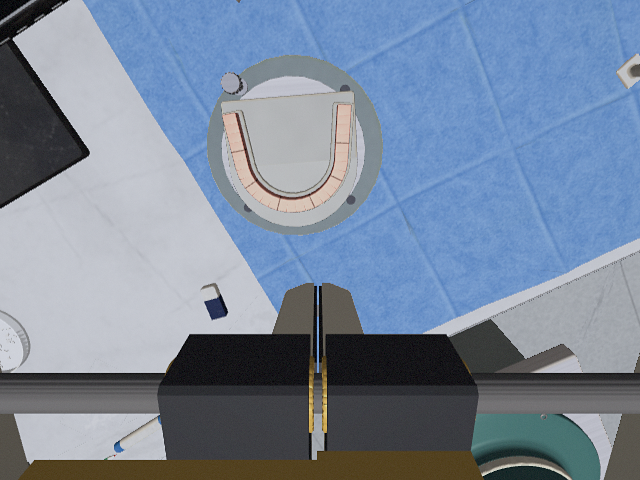

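The wrist view shows the whole horseshoe: start end at (230,112) beside the screw at (233,83), bend bottom at (295,207) and far end at (344,105).

```bash
cat > fit.py <<'E'
from h import *
from scipy.optimize import least_squares
def fit(c,roi):
    h=cv2.cvtColor(c["frame"],cv2.COLOR_BGR2HSV); x0,x1,y0,y1=roi
    m=(h[...,0]<17)&(h[...,1]>28)&(h[...,1]<110)&(h[...,2]>185); r=np.zeros_like(m); r[y0:y1,x0:x1]=1; m&=r
    n,l,s,_=cv2.connectedComponentsWithStats(cv2.morphologyEx(m.astype(np.uint8),cv2.MORPH_CLOSE,np.ones((5,5))))
    m&=(l==1+np.argmax(s[1:,4])); 
    v,u=np.nonzero(m); return m,cast(c,np.c_[u,v],70)[:,:2]
A=np.radians(6.6)
def frame(P,ang):
    """ang: rough x_h angle. Bend circle by least squares on points, legs by fitLine."""
    for _ in range(4):
        X=np.array([np.cos(ang),np.sin(ang)]);Y=np.array([-X[1],X[0]])
        a=P@X;b=P@Y; a0=a.min()+51; b0=(b.max()+b.min())/2
        L=[]
        for sg in (1,-1):
            q=P[(a>a0+6)&(a<a0+42)&(sg*(b-b0)>0)]; vx,vy,px,py=cv2.fitLine(q.astype(np.float32),cv2.DIST_L2,0,.01,.01).ravel()
            d=np.array([vx,vy]); d*=np.sign(d@X); L.append((d,np.array([px,py]),q))
        ax=L[0][0]+L[1][0]; ang=np.arctan2(ax[1],ax[0])
    q=P[a<a0-3]; 
    r=least_squares(lambda p:np.hypot(q[:,0]-p[0],q[:,1]-p[1])-45,X*a0+Y*b0)
    sp=np.degrees(np.arccos(L[0][0]@L[1][0]))
    sep=[(L[0][1]-r.x)@Y,(L[1][1]-r.x)@Y]
    print("ang",np.degrees(ang),"splay(13.2)",sp,"centre",r.x,"rms",np.sqrt(np.mean(r.fun**2)),"legs y",sep,
      "extent along",a.min()-r.x@X,a.max()-r.x@X,"across",b.min()-r.x@Y,b.max()-r.x@Y)
    return r.x,ang
def path(O,ang,s):
    """middle-line point & travel yaw at arc length s (0..221) from the start end"""
    arc=45*(np.pi-2*A); leg=(221-arc)/2
    if s>110.5: p,t=base(221-s,arc,leg); p=p*[1,-1]; t=180-t   # mirrored, reversed
    else: p,t=base(s,arc,leg)
    X=np.array([np.cos(ang),np.sin(ang)]);Y=np.array([-X[1],X[0]])
    return O+X*p[0]+Y*p[1], t
def base(s,arc,leg):
    if s<leg:
        T=45*np.array([-np.sin(A),np.cos(A)]); return T+(leg-s)*np.array([np.cos(A),np.sin(A)]), np.degrees(A)
    f=np.pi/2+A+(s-leg)/45; return 45*np.array([np.cos(f),np.sin(f)]), np.degrees(f)-90
E
python3 - <<'E'
from fit import *
import pickle
c=pickle.load(open("w2.pkl","rb"))
m,P=fit(c,(205,375,90,230)); print(m.sum(),len(P))
o=c["frame"].copy(); o[m]=(0,255,0); cv2.imwrite("pics/m2.png",cv2.resize(o[60:240,200:390],None,fx=3,fy=3))
O,ang=frame(P,np.radians(-30)); np.save("O.npy",[*O,ang])
print("screw",cast(c,[232,81],56))
for k in range(7): print(k+1,path(O,ang,31.57*(k+.5)))
E
```

```text
3060 3060
ang -23.788584 splay(13.2) 14.535393 centre [533.44718167  30.48806353] rms 3.30232995038745 legs y [np.float64(48.374540892170664), np.float64(-48.29659779820248)] extent along -50.17756822271116 41.049607042686716 across -55.21068842193753 55.52361769049952
screw [[614.08395438  45.37140643  56.        ]]
1 (array([574.65354907,  64.84533998]), np.float64(6.6))
2 (array([544.47634199,  74.11554953]), np.float64(9.601288947698166))
3 (array([513.71421596,  70.93073872]), np.float64(49.79746137498725))
4 (array([492.27239801,  48.64397448]), np.float64(89.99363380227632))
5 (array([490.2783242 ,  17.78177937]), np.float64(130.1898062295654))
6 (array([508.67383889,  -7.0789619 ]), np.float64(170.3859786568545))
7 (array([535.87414576, -23.10216738]), np.float64(173.4))
```

View pics/m2.png

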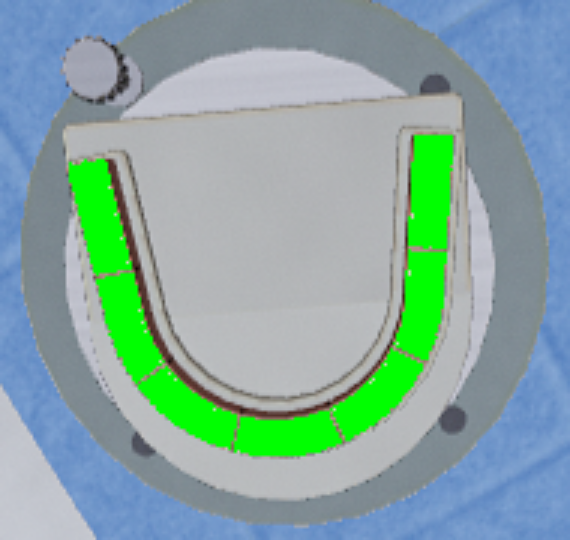

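The mask covers the rim top cleanly. The extents are 91 × 111 mm against 91 × 112 expected, so the pose fits. Next I'll go above length 1.

Run:
```python
from fit import *
a=np.load("O.npy");O,ang=a[:2],a[2]
w,t=path(O,ang,15); s,p,y=st(); print(p,y,w)
r,p,y=rows([(*w,100,np.degrees(ang)+t)],p,y,[8]); show(np.array(r).tolist())
```

```text
[478.70778935  32.15753849 213.70038883] -28.097586493701133 [575.40348921  64.6133599 ]
[[[0.0088, -0.0093, 0.0142, -1.36], [0.009, -0.0091, 0.0142, -1.36], [0.0092, -0.0088, 0.0142, -1.36], [0.0094, -0.0086, 0.0142, -1.36], [0.0096, -0.0084, 0.0142, -1.36], [0.0098, -0.0082, 0.0142, -1.36], [0.01, -0.0079, 0.0142, -1.36], [0.01, -0.0077, 0.0143, -1.36]]]
```

Emit:
{"fn": "apply_moves", "kwargs": {"deltas": [[[0.009, -0.009, 0.01, -1.4], [0.009, -0.009, 0.016, -1.4], [0.009, -0.009, 0.016, -1.4], [0.0095, -0.0085, 0.016, -1.4], [0.0095, -0.0085, 0.016, -1.4], [0.01, -0.008, 0.016, -1.4], [0.01, -0.008, 0.014, -1.4], [0.01, -0.0075, 0.009, -1.2], [0, 0, 0, 0], [0, 0, 0, 0]]]}}

```text
t: 4.4
tool_pos: [575.6, 63.5, 99.2]
ee_rot: [[0.955, -0.296, -0.002], [-0.296, -0.955, -0.0], [-0.002, 0.001, -1.0]]
ft_force: [0.0, 0.9, 0.3]
grip_width: -0.1
grasp_force: 0.0
```

Run:
```python
from fit import *
a=np.load("O.npy");O,ang=a[:2],a[2]
w,t=path(O,ang,15); s,p,y=st(); print(s["t"],p,y,s["ft_force"],"target",w,np.degrees(ang)+t)
c=read_camera("scene"); cv2.imwrite("pics/s3.png",cv2.resize(c["frame"][190:350,210:400],None,fx=3,fy=3))
```

```text
4.4 [575.55585275  63.53258954  99.2017055 ] -17.200364230752673 [0.00333177 0.90368728 0.3286599 ] target [575.40348921  64.6133599 ] -17.188585822481443
```

View pics/s3.png

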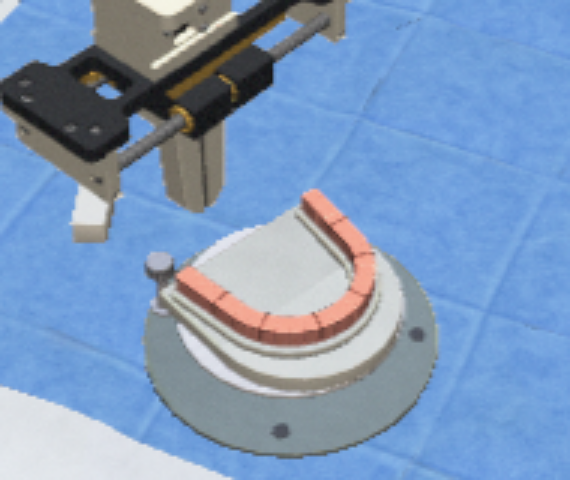

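The crop shows the fingertips at about crop (200,207), i.e. px (277,259), with length 1 at crop (200,285). I'll check the projection numerically.

```bash
cat >> h.py <<'E'
def proj(c,P):
    f=240/np.tan(np.radians(c["fov_y"]/2)); q=(np.atleast_2d(P)-c["T"][:3,3])@c["T"][:3,:3]
    return np.c_[q[:,0]/q[:,2]*f+c["cx"],q[:,1]/q[:,2]*f+c["cy"]]
E
python3 - <<'E'
from fit import *
a=np.load("O.npy");O,ang=a[:2],a[2]; s,p,y=st()
c=read_camera("scene"); k=lambda q:((q-[210,190])*3).round()
print("tip",k(proj(c,[p,p-[0,0,30]])))
for s in (0,15,31.6,110.5,205,221): print(s,k(proj(c,[*path(O,ang,s)[0],70])))
d=read_camera("wrist"); print("tip in wrist",proj(d,p))
import pickle; c2=pickle.load(open("w2.pkl","rb")); print(proj(c2,[478.7,32.2,213.7]))
E
```

```text
tip [[197. 247.]
 [200. 282.]]
0 [[181. 270.]]
15 [[199. 283.]]
31.6 [[219. 297.]]
110.5 [[339. 309.]]
205 [[323. 207.]]
221 [[308. 192.]]
tip in wrist [[317.37729191 268.18282604]]
[[317.48978609 267.12765968]]
```

Run:
```python
from fit import *
import pickle; c2=pickle.load(open("w2.pkl","rb"))
for h in (0,10,20,30,40): print(h,proj(c2,[478.7,32.2,213.7+h]))
s,p,y=st(); c=read_camera("side"); q=proj(c,[p,[*p[:2],70]]); print(q)
x,yy=q[0].astype(int); x0,y0=x-50,yy-60; cv2.imwrite("pics/sd.png",cv2.resize(c["frame"][y0:y0+100,x0:x0+100],None,fx=6,fy=6)); print("crop",(q-[x0,y0])*6)
```

```text
0 [[317.48978609 267.12765968]]
10 [[317.48015204 273.81022907]]
20 [[317.46960675 281.12486686]]
30 [[317.45801453 289.16570046]]
40 [[317.44521132 298.04652347]]
[[297.29066359 215.29065082]
 [297.66432709 227.13637029]]
crop [[301.74398152 361.74390492]
 [303.98596251 432.81822174]]
```

View pics/sd.png

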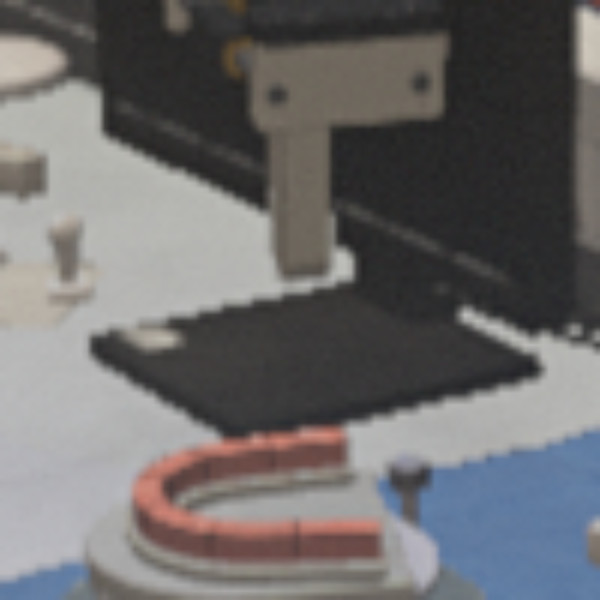

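The side crop shows the tips at (303,272), where the reported TCP projects to (302,362). All three views put the real tips about 35 mm above the reported TCP. So I'll descend by feel, first to a nominal 67, then check.

Emit:
{"fn": "apply_moves", "kwargs": {"deltas": [[[0, 0, 0.004, 0], [0, 0, 0.005, 0], [0, 0, 0.005, 0], [0, 0, 0.005, 0], [0, 0, 0.004, 0], [0, 0, 0.004, 0], [0, 0, 0.003, 0], [0, 0, 0.002, 0], [0, 0, 0.001, 0], [0, 0, 0, 0], [0, 0, 0, 0]]]}}

```text
t: 5.52
tool_pos: [575.5, 63.9, 67.3]
ee_rot: [[0.955, -0.295, 0.0], [-0.295, -0.955, -0.0], [0.0, -0.0, -1.0]]
ft_force: [-0.3, 0.3, -0.3]
grip_width: 1.0
grasp_force: 0.0
```

Run:
```python
from fit import *
s,p,y=st(); print(s["t"],p,s["ft_force"],s["moment"],s["grip_width"])
c=read_camera("side"); q=proj(c,p)[0]; x0,y0=int(q[0])-50,int(q[1])-60
cv2.imwrite("pics/sd2.png",cv2.resize(c["frame"][y0:y0+100,x0:x0+100],None,fx=6,fy=6)); print("crop",(q-[x0,y0])*6)
for k in range(4):
    read_camera("wrist"); print(arm.observe()["ft_force"])
```

```text
5.5167 [575.54208102  63.85193714  67.29933935] [-0.34702117  0.30407469 -0.27692664] [0.04803994 0.13324489 0.01521978] 1.0288971458842853
crop [303.8956365  360.74534536]
[ 0.04834342  0.4390613  -0.18341326]
[0.28819992 0.8720283  1.14269961]
[-0.0875239   0.16478995 -0.20102499]
[-0.40878617 -1.10652585 -0.47452524]
```

View pics/sd2.png

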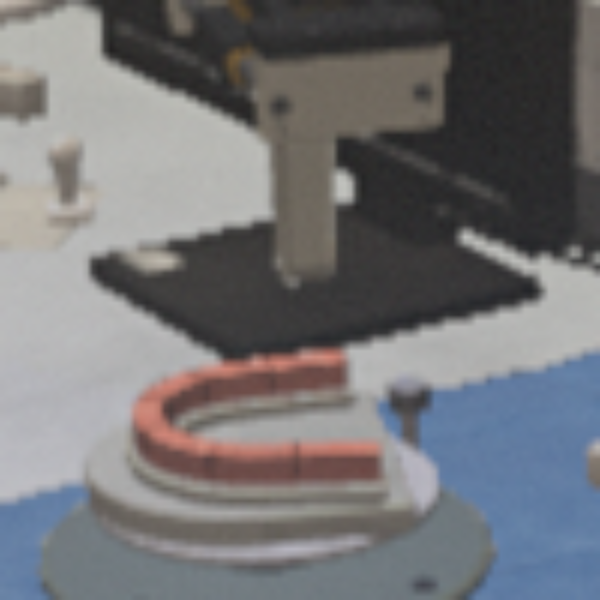

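Still no contact, and the tips are about 34 mm above the reported TCP, so contact should come at a nominal z of about 36. I'll use the side camera to measure how far the table drops, from the vertical shift of the near leg, as I lower slowly.

```bash
cat > dep.py <<'E'
from h import *
import os
def roi(c,P,w=9):
    f=cv2.GaussianBlur(c["frame"].astype(np.float32),(0,0),.7); g=f[...,2]-f[...,1]   # redness: only the rim
    u,v=proj(c,P)[0].astype(int); return g[v-w:v+w,u-w:u+w]
def drop(name,P):
    """mm of table drop from shift of the redness centroid near rim point P, vs the saved untouched picture"""
    c=read_camera(name); fn=f"ref_{name}.npy"
    if not os.path.exists(fn): np.save(fn,c["frame"])
    r=dict(c,frame=np.load(fn)); k=proj(c,[P,np.array(P)-[0,0,10]]); k=(k[1,1]-k[0,1])/10
    a,b=roi(r,P),roi(c,P); (dx,dy),q=cv2.phaseCorrelate(a,b,cv2.createHanningWindow(a.shape[::-1],cv2.CV_32F))
    return round(dx/k,2),round(dy/k,2),round(q,2)
E
python3 - <<'E'
from dep import *; from fit import path
a=np.load("O.npy");L=[[*path(a[:2],a[2],s)[0],70] for s in (150,175,205)]
for n in ("side","scene"): print(n,[drop(n,P) for P in L],[drop(n,P) for P in L])
E
```

```text
side [(np.float64(-0.0), np.float64(-0.0), 1.0), (np.float64(0.57), np.float64(0.07), 1.03), (np.float64(-0.36), np.float64(0.05), 0.96)] [(np.float64(-0.31), np.float64(0.4), 1.02), (np.float64(0.4), np.float64(0.12), 1.04), (np.float64(0.25), np.float64(0.15), 0.98)]
scene [(np.float64(0.0), np.float64(-0.0), 1.0), (np.float64(0.16), np.float64(0.31), 0.94), (np.float64(0.19), np.float64(0.26), 0.97)] [(np.float64(-0.37), np.float64(0.18), 1.0), (np.float64(-0.09), np.float64(0.59), 0.98), (np.float64(0.1), np.float64(0.16), 1.0)]
```

Emit:
{"fn": "apply_moves", "kwargs": {"deltas": [[[0, 0, 0.003, 0], [0, 0, 0.005, 0], [0, 0, 0.005, 0], [0, 0, 0.005, 0], [0, 0, 0.003, 0], [0, 0, 0.002, 0], [0, 0, 0.001, 0], [0, 0, 0, 0], [0, 0, 0, 0]]]}}

```text
t: 7.12
tool_pos: [575.5, 63.9, 43.3]
ee_rot: [[0.955, -0.295, 0.0], [-0.295, -0.955, 0.0], [0.0, -0.0, -1.0]]
ft_force: [-0.6, 0.7, 0.5]
grip_width: 0.5
grasp_force: 0.0
```

```bash
cat > chk.py <<'E'
from dep import *; from fit import path
import sys
a=np.load("O.npy")
L=[[*path(a[:2],a[2],float(s))[0],70] for s in sys.argv[1:]]
for n in ("side","scene"): print(n,[drop(n,P) for P in L])
f=[]
for k in range(3): read_camera("side"); f.append(arm.observe()["ft_force"][2])
s,p,y=st(); print(round(s["t"],2),p.round(2),round(y,1),"fz",np.round(f,2),"F",s["ft_force"].round(1))
E
python3 chk.py 150 175 205
```

```text
side [(np.float64(-0.27), np.float64(0.03), 1.04), (np.float64(-0.19), np.float64(-0.18), 1.01), (np.float64(-0.13), np.float64(-0.22), 0.95)]
scene [(np.float64(0.03), np.float64(-0.03), 1.01), (np.float64(0.13), np.float64(0.91), 0.88), (np.float64(0.09), np.float64(0.15), 1.01)]
7.57 [575.44  63.85  43.17] -17.2 fz [-0.17  0.56 -0.05] F [-0.3  0.1 -0.1]
```

Drop noise is about 0.3 mm and there's no contact at 43. Continuing down.

Emit:
{"fn": "apply_moves", "kwargs": {"deltas": [[[0, 0, 0.0015, 0], [0, 0, 0.0015, 0], [0, 0, 0.0015, 0], [0, 0, 0.0015, 0], [0, 0, 0.001, 0], [0, 0, 0, 0]]]}}

```text
t: 8.07
tool_pos: [575.3, 63.8, 35.8]
ee_rot: [[0.955, -0.295, -0.0], [-0.295, -0.955, -0.0], [-0.0, 0.0, -1.0]]
ft_force: [-0.3, -0.2, 0.2]
grip_width: 0.4
grasp_force: 0.0
```

```bash
python3 chk.py 150 175 205
```

```text
side [(np.float64(-0.1), np.float64(0.17), 1.03), (np.float64(-0.06), np.float64(0.05), 1.0), (np.float64(-0.0), np.float64(-0.27), 0.99)]
scene [(np.float64(-0.18), np.float64(-0.1), 1.01), (np.float64(-0.18), np.float64(0.98), 0.85), (np.float64(0.14), np.float64(0.28), 0.98)]
8.52 [575.47  63.84  36.21] -17.2 fz [ 0.55 -0.16 -1.04] F [-0.4  0.  -1. ]
```

Emit:
{"fn": "apply_moves", "kwargs": {"deltas": [[[0, 0, 0.0015, 0], [0, 0, 0.0015, 0], [0, 0, 0.001, 0], [0, 0, 0, 0]]]}}

```text
t: 8.85
tool_pos: [575.3, 63.8, 31.9]
ee_rot: [[0.955, -0.295, -0.0], [-0.295, -0.955, -0.0], [-0.0, 0.0, -1.0]]
ft_force: [-0.3, -0.5, -0.1]
grip_width: 0.1
grasp_force: 0.0
```

```bash
python3 chk.py 150 205
```

```text
side [(np.float64(-0.12), np.float64(0.19), 1.02), (np.float64(-0.03), np.float64(0.35), 0.99)]
scene [(np.float64(0.12), np.float64(0.24), 1.01), (np.float64(-0.04), np.float64(0.15), 0.99)]
9.2 [575.46  63.84  32.19] -17.2 fz [ 0.69 -0.67 -0.06] F [ 0.   0.4 -0.1]
```

Emit:
{"fn": "apply_moves", "kwargs": {"deltas": [[[0, 0, 0.001, 0], [0, 0, 0.001, 0], [0, 0, 0.001, 0], [0, 0, 0, 0]]]}}

```text
t: 9.53
tool_pos: [575.5, 63.8, 29.1]
ee_rot: [[0.955, -0.295, 0.0], [-0.295, -0.955, 0.0], [0.0, -0.0, -1.0]]
ft_force: [0.9, -0.5, 1.8]
grip_width: 0.4
grasp_force: 0.9
```

```bash
python3 chk.py 150 205
python3 - <<'E'
from h import *
c=read_camera("scene"); cv2.imwrite("pics/s4.png",cv2.resize(c["frame"][210:330,230:370],None,fx=5,fy=5))
E
```

```text
side [(np.float64(-0.75), np.float64(2.61), 0.78), (np.float64(0.62), np.float64(1.34), 0.87)]
scene [(np.float64(0.61), np.float64(0.53), 1.02), (np.float64(-0.75), np.float64(2.69), 0.92)]
9.88 [575.54  63.86  29.26] -17.2 fz [2.25 2.06 3.21] F [1.2 0.7 3.2]
```

View pics/s4.png

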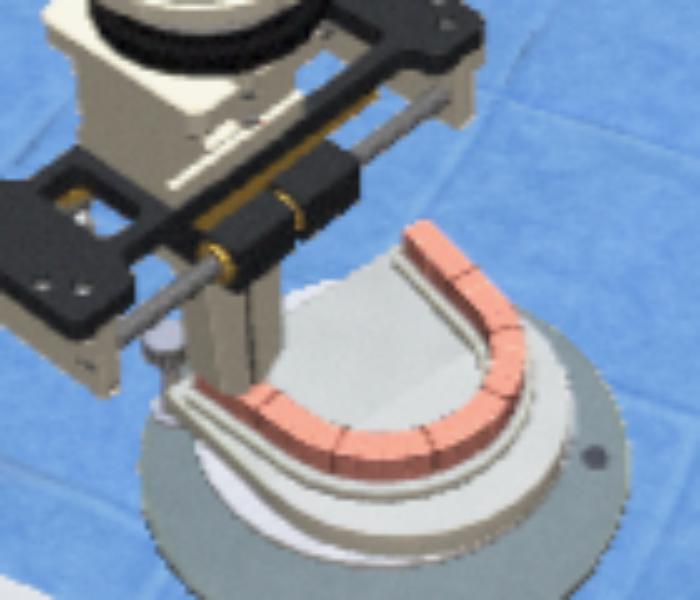

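Contact: the table is about 2 mm down at nominal z 29.3, with roughly 2.4 N on the tool, and the fingers sit on length 1 near the start. Untouched height is therefore z≈31.4, and I aim for about 27. Now I'll plan the slide.

```bash
cat > slide.py <<'E'
from fit import *
import sys
a=np.load("O.npy");O,ang=a[:2],a[2]; s0,s1,z,n=map(float,sys.argv[1:]); n=int(n)
s,p,y=st(); z0=p[2]; W=[]
for k,q in enumerate(np.linspace(s0,s1,n+1)[1:]):
    w,t=path(O,ang,q); W.append((*w,z0+(z-z0)*min(1,(k+1)/3),np.degrees(ang)+t))
r,p,y=rows(W,p,y,[1]*n)
r=np.array(r); r[:,:3]=(r[:,:3]*2000).round()/2000; r[:,3]=r[:,3].round(1); show(r.tolist()); print(p,y)
E
python3 slide.py 15 205 27 48
```

```text
[[[-0.0045, -0.0005, 0.001, 0.0], [-0.004, 0.0, 0.0005, -0.0], [-0.004, 0.0, 0.001, -0.0], [-0.004, 0.0, -0.0, -0.0], [-0.004, 0.0, -0.0, -0.0], [-0.004, 0.0, -0.0, -0.0], [-0.004, 0.0, -0.0, -0.0], [-0.004, 0.0, -0.0, -2.1], [-0.004, 0.0, -0.0, -5.0], [-0.004, 0.0, -0.0, -5.0], [-0.004, 0.0, -0.0, -5.0], [-0.004, 0.0, -0.0, -5.0]]]
[[[-0.004, 0.0, -0.0, -5.0], [-0.004, 0.0, -0.0, -5.0], [-0.004, 0.0, -0.0, -5.0], [-0.004, 0.0, -0.0, -5.0], [-0.004, 0.0, -0.0, -5.0], [-0.004, 0.0, -0.0, -5.0], [-0.004, 0.0, -0.0, -5.0], [-0.004, 0.0, -0.0, -5.0], [-0.004, 0.0, -0.0, -5.0], [-0.004, 0.0, -0.0, -5.0], [-0.004, 0.0, -0.0, -5.0], [-0.004, 0.0, -0.0, -5.0]]]
[[[-0.004, 0.0, -0.0, -5.0], [-0.004, 0.0, -0.0, -5.0], [-0.004, 0.0, -0.0, -5.0], [-0.004, 0.0, -0.0, -5.0], [-0.004, 0.0, -0.0, -5.0], [-0.004, 0.0, -0.0, -5.0], [-0.004, 0.0, -0.0, -5.0], [-0.004, 0.0, -0.0, -5.0], [-0.004, 0.0, -0.0, -5.0], [-0.004, 0.0, -0.0, -5.0], [-0.004, 0.0, -0.0, -5.0], [-0.004, 0.0, -0.0, -5.0]]]
[[[-0.004, 0.0, -0.0, -5.0], [-0.004, 0.0, -0.0, -5.0], [-0.004, 0.0, -0.0, -5.0], [-0.004, 0.0, -0.0, -5.0], [-0.004, 0.0, -0.0, -3.4], [-0.004, -0.0, -0.0, -0.0], [-0.004, -0.0, -0.0, -0.0], [-0.004, -0.0, -0.0, -0.0], [-0.004, -0.0, -0.0, -0.0], [-0.004, -0.0, -0.0, -0.0], [-0.004, -0.0, -0.0, -0.0], [-0.004, -0.0, -0.0, -0.0]]]
[535.72777106 -22.9759869   26.96054559] 149.60793049357312
```

Emit:
{"fn": "apply_moves", "kwargs": {"deltas": [[[0, 0, 0.001, 0], [0, 0, 0.001, 0], [-0.004, -0.0005, 0, 0], [-0.004, 0, 0, 0], [-0.004, 0, 0, 0], [-0.004, 0, 0, 0], [-0.004, 0, 0, 0], [-0.004, 0, 0, 0], [-0.004, 0, 0, 0], [-0.004, 0, 0, -2], [-0.004, 0, 0, -5], [-0.004, 0, 0, -5]]]}}

```text
t: 10.93
tool_pos: [536.8, 75.7, 27.2]
ee_rot: [[0.996, -0.086, 0.0], [-0.086, -0.996, 0.0], [0.0, -0.0, -1.0]]
ft_force: [1.5, -0.5, 3.1]
grip_width: 0.5
grasp_force: 1.5
```

```bash
python3 chk.py 150 175 205; for s in 52 55 58; do python3 slide.py $s 150 27 24|tail -1 >/dev/null;done
python3 - <<'E'
from fit import *
a=np.load("O.npy"); s,p,y=st(); S=np.arange(0,221,.5)
P=np.array([path(a[:2],a[2],q)[0] for q in S]); d=np.hypot(*(P-p[:2]).T); i=d.argmin(); print("s",S[i],"off",d[i],"yaw want",np.degrees(a[2])+path(a[:2],a[2],S[i])[1])
E
```

```text
side [(np.float64(-0.55), np.float64(2.24), 0.95), (np.float64(-0.39), np.float64(3.7), 1.01), (np.float64(0.56), np.float64(4.43), 0.94)]
scene [(np.float64(-0.54), np.float64(0.59), 1.01), (np.float64(-0.29), np.float64(2.6), 1.02), (np.float64(9.2), np.float64(12.87), 0.62)]
11.38 [537.15  75.51  27.01] -5.2 fz [3.02 3.39 2.83] F [-1.6  0.3  2.8]
s 55.0 off 0.2634009167658188 yaw want -4.4533805552829655
```

At s=55 mm on length 2, on the middle line, with about 3 N (roughly 4.4 mm down). Continuing round the bend.

Emit:
{"fn": "apply_moves", "kwargs": {"deltas": [[[-0.004, 0, 0, -5], [-0.004, 0, 0, -5], [-0.004, 0, 0, -5], [-0.004, 0, 0, -5], [-0.004, 0, 0, -5], [-0.004, 0, 0, -5], [-0.004, 0, 0, -5], [-0.004, 0, 0, -5], [-0.004, 0, 0, -5], [-0.004, 0, 0, -5], [-0.004, 0, 0, -5], [-0.004, 0, 0, -5]]]}}

```text
t: 12.38
tool_pos: [495.1, 58.1, 27.3]
ee_rot: [[0.573, 0.82, 0.001], [0.82, -0.573, 0.0], [0.001, 0.001, -1.0]]
ft_force: [1.3, 1.2, 2.7]
grip_width: 0.5
grasp_force: 1.4
```

```bash
cat >> chk.py <<'E'
S=np.arange(0,221,.5); P=np.array([path(a[:2],a[2],q)[0] for q in S]); d=np.hypot(*(P-p[:2]).T); i=d.argmin()
b=a[:2]-p[:2]; w,t=path(a[:2],a[2],S[i]); print("s",S[i],"off",d[i].round(2),"radius",np.hypot(*b).round(1),"yaw want",round(np.degrees(a[2])+t,1))
E
python3 chk.py 175 205 10
```

```text
side [(np.float64(-0.95), np.float64(3.79), 1.17), (np.float64(0.11), np.float64(4.64), 0.95), (np.float64(0.18), np.float64(5.04), 1.17)]
scene [(np.float64(-4.74), np.float64(4.28), 0.26), (np.float64(2.94), np.float64(12.89), -0.1), (np.float64(-0.17), np.float64(3.15), 1.17)]
12.83 [494.95  58.07  27.13] 54.8 fz [3.06 2.51 3.03] F [ 0.6 -1.4  3. ]
s 101.0 off 2.37 radius 47.4 yaw want 54.1
```

Emit:
{"fn": "apply_moves", "kwargs": {"deltas": [[[-0.004, 0.0008, 0, -5], [-0.004, 0.0008, 0, -5], [-0.004, 0.0008, 0, -5], [-0.004, 0.0005, 0, -5], [-0.004, 0.0002, 0, -5], [-0.004, 0.0002, 0, -5], [-0.004, 0.0002, 0, -5], [-0.004, 0.0002, 0, -5], [-0.004, 0.0002, 0, -5], [-0.004, 0.0002, 0, -5], [-0.004, 0.0002, 0, -5], [-0.004, 0.0002, 0, -5]]]}}

```text
t: 13.83
tool_pos: [492.8, 11.6, 27.1]
ee_rot: [[-0.423, 0.906, -0.0], [0.906, 0.423, 0.001], [0.001, 0.0, -1.0]]
ft_force: [-0.5, 2.2, 4.2]
grip_width: 0.7
grasp_force: 1.5
```

```bash
python3 chk.py 10 30 110
```

```text
side [(np.float64(-0.72), np.float64(5.16), 0.93), (np.float64(2.66), np.float64(4.36), 0.66), (np.float64(-1.77), np.float64(5.59), 1.31)]
scene [(np.float64(-0.15), np.float64(3.26), 1.22), (np.float64(-1.05), np.float64(2.97), 1.23), (np.float64(1.39), np.float64(3.23), 1.11)]
14.28 [492.87  11.45  27.19] 114.8 fz [1.35 2.88 3.13] F [ 0.6 -1.7  3.1]
s 149.0 off 0.19 radius 44.8 yaw want 115.2
```

Emit:
{"fn": "apply_moves", "kwargs": {"deltas": [[[-0.004, 0.0002, 0, -5], [-0.004, 0.0002, 0, -5], [-0.004, 0.0002, 0, -5], [-0.004, 0.0002, 0, -5], [-0.004, 0.0002, 0, -5], [-0.004, 0.0002, 0, -5], [-0.004, 0.0002, 0, -5], [-0.004, 0, 0, 0], [-0.004, 0, 0, 0], [-0.004, 0, 0, 0]]]}}

```text
t: 15.12
tool_pos: [522.0, -15.0, 27.0]
ee_rot: [[-0.863, 0.505, -0.0], [0.505, 0.863, 0.0], [0.0, -0.0, -1.0]]
ft_force: [-1.8, 0.3, 3.5]
grip_width: 0.5
grasp_force: 1.4
```

```bash
python3 chk.py 10 30 110
```

```text
side [(np.float64(-0.75), np.float64(5.99), 1.1), (np.float64(0.79), np.float64(6.1), 0.49), (np.float64(0.8), np.float64(2.52), 1.0)]
scene [(np.float64(-0.07), np.float64(3.11), 1.16), (np.float64(-0.13), np.float64(3.2), 1.1), (np.float64(1.23), np.float64(2.84), 1.1)]
15.57 [522.   -14.97  27.31] 149.8 fz [3.37 2.17 2.26] F [ 3.1 -0.   2.3]
s 189.0 off 0.12 radius 46.9 yaw want 149.6
```

Now at s=189, at the boundary between lengths 6 and 7. I'll go 17 mm further, to the middle of length 7.

Emit:
{"fn": "apply_moves", "kwargs": {"deltas": [[[-0.004, 0, 0, 0], [-0.004, 0, 0, 0], [-0.004, 0, 0, 0], [-0.004, 0, 0, 0], [-0.001, 0, 0, 0], [0, 0, 0, 0], [0, 0, 0, 0], [0, 0, 0, 0], [0, 0, 0, 0]]]}}

```text
t: 16.32
tool_pos: [536.7, -23.6, 27.3]
ee_rot: [[-0.865, 0.502, 0.0], [0.502, 0.865, -0.0], [-0.001, 0.0, -1.0]]
ft_force: [1.7, -1.2, 2.6]
grip_width: 0.1
grasp_force: 1.4
```

```bash
python3 chk.py 10 30 110
python3 - <<'E'
from h import *
c=read_camera("scene"); cv2.imwrite("pics/s5.png",cv2.resize(c["frame"][150:420,220:430],None,fx=2.2,fy=2.2))
E
```

```text
side [(np.float64(-13.48), np.float64(5.74), 1.0), (np.float64(0.39), np.float64(4.42), 0.84), (np.float64(0.85), np.float64(2.48), 1.0)]
scene [(np.float64(-0.3), np.float64(3.03), 1.12), (np.float64(-0.24), np.float64(2.62), 1.04), (np.float64(1.15), np.float64(2.62), 1.1)]
16.77 [536.64 -23.54  27.19] 149.8 fz [2.92 2.77 3.77] F [ 1.4 -1.2  3.8]
s 206.0 off 0.09 radius 54.1 yaw want 149.6
```

View pics/s5.png

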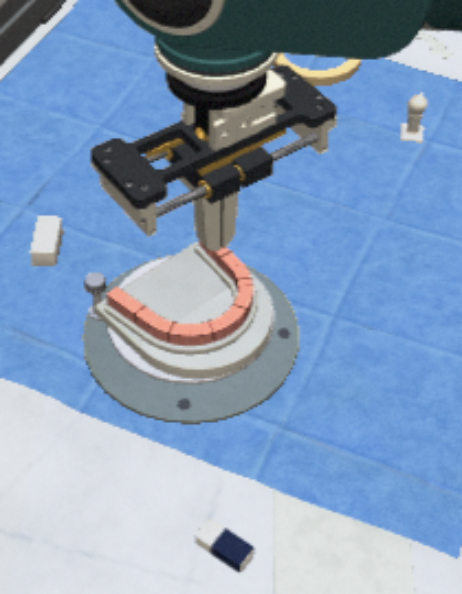

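The fingertips rest on length 7 at crop (213,245), with about 3 N and the table about 4 mm down. The bystanders look untouched. Handing in.

```bash
python3 -c "
from bench import order; print(order.hand_in())"
```

```text
the job is handed in; nothing more can be done
None
```

I handed the job in after running the fingertips along all seven lengths of the rim. They are resting still on length 7 with about 3 N and the table roughly 4 mm down; the bystanders in view looked unmoved, and no pass or fail result came back.

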